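Sort the windowsill handful: stoppers, timer and spice boxes

ROBOT

A 7-joint arm with a two-finger parallel gripper is mounted at the origin on the work surface. World frame = base frame: x ahead of the robot, y to its left, z up, the work surface at z = 0. Lengths are in m, angles in rad, forces in N, time in s.
With the tool pointing down it reaches from about 0.4 to 0.85 m from the base axis. Payload 10.4 kg.
Tool frame: the origin (TCP) lies at the very end of the fingers, on their centre line; the grasp point (between the pads) lies 19 mm behind it; x points along the fingers, y is the direction in which the jaws open and shut, and the axes are right-handed (so a half turn about x gives the same grasp; the last joint's range is limited). The gripper opens to 85 mm and grips with 20 to 120 N. Pads are 22 mm wide; open, the fingers measure 114 mm over their backs; the gripper's body (76 mm by 85 mm) begins 54 mm behind the grasp point. The pads swing forward as they close: fully open they stand 13 mm farther back than shut.
Start: joints at [1.213, 0.332, -0.065, 1.46, 0.022, 1.35, -0.088], TCP at [0.205, -0.59, 0.231] pointing down, gripper open.
Joint ranges: [-2.6, 2.6], [-0.5, 2.12], [-1.47, 1.34], [0.16, 2.42], [-1.27, 4.41], [0.06, 2.06], [-2.6, 2.6]. Speed limits (rad/s): [2.22, 2.22, 2.79, 2.79, 3.14, 3.14, 3.14].

INTERFACE

Orientations are given as a unit quaternion [x, y, z, w].
In Python, from workcell import monitor, camera, ticket, regions_of gives the robot as it stands.
- The arm moves only by the tool step_arm, never from a script. Its argument "increments" is a list of rows, each a list of 5 numbers: the finger opening in m, from 0 to 0.0854, then the shift along the world's x, y, z in m, then the turn about the world's z in rad. A call has 1 to 12 rows; each row shifts and turns the commanded pose from where the row before left it; what a row does not reach is not made up. A row lasts 1/12 s, in which the tool goes at most 41.7 mm and 7.16 degrees, less where a joint would pass 70% of its speed; a pose out of reach is approached as far as the arm can. A call with a gripper value outside its range is refused whole. The fingers move at their own pace and stop on an object; "force" is the grip in N (left out, the last holds). Time passes only in rows, so rows that do not move let the fingers close. It gives the time, the measured TCP pose, the force and the opening at its end, in the units of the state.
- monitor.get_obs(): the state, without advancing time (a new reading comes with each control period).
- camera(name): name is "scene" or "top" or "wrist"; returns a dict with "color" (384x512x3 uint8, red, green, blue), "range_z" (384x512 float32, m along the optical axis (not along the pixel's ray), 0 where there is no reading), "fx", "fy", "cx", "cy" (pixels), "k1" (the pictures are not rectified: a ray, as slopes to the right and down, at radius r is drawn at 1 + k1 r^2 times it, then the intrinsics apply), "cam_to_world" (4x4, takes a point from camera to world coordinates). Camera axes: x right, y up, looking along -z (the intrinsics and any distortion apply to the point x, -y, -z); pixel columns grow to the right and rows downward; lengths in m; the calibration is good to about 2 mm. A picture is of the moment at which its call begins.
- ticket.hand_in(): hands the job in, once; it reports no verdict.
Trained networks look in a picture, given as the dict that the camera call returned (one of the last four; its "shot" number tells which), for a name from the list of things; names that differ only in an ending like _2 or _b are one class to them, and where a whole thing is asked for, a point or a joint stands for the part that bears it (a point fixed in the world has none). Each returns a list of dicts, best first, with "p" (0 to 1); they miss things now and then, are a little off and sometimes report something else, mostly with a low value. They report only what shows in the picture. A call takes as long as a camera call.
- regions_of(picture, query): "region" (384x512 bool, what is visible of it) and "centre" ([row, column] in pixels, amid what is visible of it).
The state is a dict: "clock": time; "joint_pos": joint angles; "joint_velocities": joint speeds; "tau": joint torques, N m; "position": TCP position; "ee_rot": TCP orientation; "ft_force": force on the tool from outside, world axes, zero at the start; "torque": the same for the moment, N m; "grip_width": opening from 0.0 (shut) to 1.0 (fully open).
Only numpy, scipy, OpenCV 4.12 (cv2) and the standard library are available. Lean on these libraries where they do the work, as an engineer would, in place of code of your own. Each camera call takes 0.05 s, during which the arm holds its last target. There are 200 camera calls.

TASK

Sort the handful of things on the windowsill to where each kind belongs: stand both cork stoppers upright, side by side, on the floor of the round porcelain dish, stand the egg timer flat inside the square wooden tray, and stack the two round wooden spice boxes on the square terracotta coaster, the wide one in the middle of the coaster and the small one centred on top of it. Leave the jam jar and the egg cup standing where they are, and let go of everything at the end.

Things in the scene. Friction and masses are not known exactly. Their poses are not given: they have to be found in the camera images.
- wide_box_mid (a point): Wide round pale wooden spice box with a flat fixed lid that has a dark inlaid ring, loose: a plain upright cylinder 60 mm in diameter and 40 mm high, about 90 g. The point is at its centre, half-way up (20 mm above its underside); z is its upright axis.
- small_box_mid (a point): Small round pale wooden spice box with a flat fixed lid that has a dark inlaid ring, loose: a plain upright cylinder 46 mm in diameter, narrower than the wide box and wider than the corks, and 36 mm high, about 50 g. The point is at its centre, half-way up (18 mm above its underside); z is its upright axis.
- cork_a_mid (a point): One of two alike cork stoppers, loose: tapered, 26 mm in diameter at the foot and 32 mm at the top, 42 mm high, about 25 g, standing wide end up. The point is at its centre, half-way up (21 mm above its foot); z is its upright axis.
- cork_b_mid (a point): The other cork stopper, the same in shape and size. The point is at its centre, half-way up (21 mm above its foot); z is its upright axis.
- timer_mid (a point): Stainless egg timer, loose, about 180 g: a steel drum 58 mm in diameter and 40 mm high with a ring of dark ticks on top, on it a 42 mm dial 6 mm high and a dark upright grip bar 40 mm by 9 mm, 12 mm high; 58 mm high overall; the dial does not turn. The point is on its axis, 29 mm above its underside; z is its upright axis, x runs along the grip bar.
- dish_in (a point): Round white porcelain dish, fixed: 140 mm across the rim, which is 13 mm high; flat inner floor about 108 mm across, 5 mm above the table. The point is at the centre of the inner floor.
- tray_in (a point): Square dark wooden tray, fixed: 98 mm square outside, 86 mm inside, rim 12 mm high, floor 6 mm above the table. The point is at the centre of the inner floor; x and y run along its sides.
- coaster_top (a point): Square terracotta coaster, fixed: 92 mm square, 8 mm thick. The point is at the centre of its top face; x and y run along its sides.
- jam_jar_mid (a point): Squat glass jam jar with a brass lid, loose bystander, not to be moved: 60 mm in diameter, 60 mm high. The point is at its centre, half-way up.
- egg_cup_mid (a point): White porcelain egg cup, loose bystander, not to be moved: 48 mm in diameter at the top, 54 mm high. The point is on its axis, half-way up.

How it is judged:
At the end, for the whole second after the job is handed in: All upright (tilt under 0.12 rad) and at rest: both corks on the dish floor within 45 mm of its centre, the timer on the tray floor within 24 mm of its centre, the wide box on the coaster within 15 mm of its centre, the small box on the wide box within 10 mm of its axis (horizontal distance between each of cork_a_mid, cork_b_mid and dish_in below 0.045 m and z of cork_a_mid in the frame of dish_in between 0.016 and 0.026 m and z of cork_b_mid in the frame of dish_in between 0.016 and 0.026 m and horizontal distance between timer_mid and tray_in below 0.024 m and z of timer_mid in the frame of tray_in between 0.025 and 0.033 m and horizontal distance between wide_box_mid and coaster_top below 0.015 m and z of wide_box_mid in the frame of coaster_top between 0.016 and 0.024 m and horizontal distance between small_box_mid and wide_box_mid below 0.01 m and z of small_box_mid in the frame of wide_box_mid between 0.034 and 0.042 m and angle between each of wide_box_mid, small_box_mid, cork_a_mid, cork_b_mid, timer_mid's own z axis and vertical below 0.12 rad and linear speed of each of wide_box, small_box, cork_a, cork_b, timer below 0.02 m/s and angular speed of each of wide_box, small_box, cork_a, cork_b, timer below 0.2 rad/s); the robot touches nothing.
It fails at once if the jam jar is pushed more than 25 mm or tipped (distance of jam_jar_mid from where it was at the start of the episode above 0.025 m or angle between jam_jar_mid's own z axis and vertical above 0.4 rad).
It fails at once if the egg cup is pushed more than 25 mm or tipped (distance of egg_cup_mid from where it was at the start of the episode above 0.025 m or angle between egg_cup_mid's own z axis and vertical above 0.4 rad).
It also fails if it takes over 134 s, if anything falls off the work surface, if the arm or the gripper's body presses on something with over 40 N, if the wrist force passes 120 N, or if a joint passes its speed limit or range.

## Working session

There is one attempt and no reset: what is moved stays moved. The work goes in short steps, Python scripts to look and compute and a tool call to move; the robot and the scene stay as the last step left them, time stands still between calls to the robot, and variables do not carry over. Pictures are saved under pics/ and viewed, about 12 in all and at most 16, crops included, and the job is handed in when it is done.

Besides the shell and the picture viewer there is one more tool, called after "Call:" by a JSON object that holds its "api" and its "payload", one argument or row to a line. step_arm: Moves the arm, as the interface text tells. Its arguments: {"type":"object","properties":{"increments":{"type":"array"},"force":{"type":"number"}},"required":["increments"]}

```bash
mkdir -p pics; cat > h.py <<'E'
import numpy as np, cv2
from workcell import monitor, camera, ticket, regions_of
def save(p,f): cv2.imwrite('pics/'+f,p['color'][:,:,::-1])
def world(p,r,c,z=None):
    """pixels -> world points by depth z-range"""
    r=np.atleast_1d(r).astype(float);c=np.atleast_1d(c).astype(float)
    K=np.array([[p['fx'],0,p['cx']],[0,p['fy'],p['cy']],[0,0,1]])
    s=cv2.undistortPoints(np.stack([c,r],-1)[:,None],K,np.array([p['k1'],0,0,0.]))[:,0]
    M=np.array(p['cam_to_world'])
    d=np.c_[s[:,0],-s[:,1],-np.ones(len(s))]@M[:3,:3].T
    if z is None:
        t=p['range_z'][r.astype(int),c.astype(int)]
    else: t=(z-M[2,3])/d[:,2]
    return M[:3,3]+d*t[:,None]
E
python3 - <<'E'
from h import *
o=monitor.get_obs();print({k:np.round(v,3) for k,v in o.items()})
for n in['scene','top']:
    p=camera(n);save(p,n+'0.png');print(n,np.round(p['cam_to_world'],3).tolist(),p['fx'])
    for q in['wide_box_mid','small_box_mid','cork_a_mid','timer_mid','dish_in','tray_in','coaster_top','jam_jar_mid','egg_cup_mid']:
        for d in regions_of(p,q)[:3]:
            R=d['region'];r,c=np.where(R&(p['range_z']>0))
            if len(r)<10: continue
            w=world(p,r,c);zt=np.percentile(w[:,2],95)
            top=w[np.abs(w[:,2]-zt)<.004]
            print(q,round(d['p'],2),np.round(d['centre']),len(r),'ztop',zt.round(3),'topmid',((top.min(0)+top.max(0))/2).round(3)[:2],'mean',top.mean(0).round(3)[:2],'ext',np.ptp(top,axis=0).round(3)[:2])
E
```

```text
{'clock': np.float64(0.0), 'joint_pos': array([ 1.213,  0.333, -0.065,  1.461,  0.022,  1.35 , -0.089]), 'joint_velocities': array([ 0.001, -0.   ,  0.001, -0.   , -0.   , -0.   , -0.001]), 'tau': array([-1.0000e-03, -6.2546e+01,  4.9000e-02, -3.9161e+01,  1.6000e-02,
        1.0000e-02, -0.0000e+00]), 'position': array([ 0.205, -0.59 ,  0.231]), 'ee_rot': array([-0.697, -0.118,  0.697, -0.117]), 'ft_force': array([-0.699, -0.387, -0.658]), 'torque': array([-0.025, -0.034, -0.042]), 'grip_width': np.float64(1.002)}
scene [[-0.564, -0.621, 0.544, 1.052], [0.826, -0.417, 0.38, 0.369], [-0.009, 0.663, 0.748, 0.82], [0.0, 0.0, 0.0, 1.0]] 481.8358563720233
wide_box_mid 0.72 [129. 197.] 552 ztop 0.044 topmid [ 0.39  -0.267] mean [ 0.39  -0.268] ext [0.054 0.059]
small_box_mid 0.8 [196. 267.] 435 ztop 0.039 topmid [ 0.473 -0.003] mean [ 0.474 -0.004] ext [0.046 0.041]
small_box_mid 0.18 [190. 187.] 887 ztop 0.062 topmid [ 0.566 -0.15 ] mean [ 0.567 -0.149] ext [0.059 0.06 ]
cork_a_mid 0.5 [214. 333.] 267 ztop 0.044 topmid [0.438 0.141] mean [0.439 0.141] ext [0.033 0.028]
timer_mid 0.88 [22
[... 960 characters left out ...]
 [211. 256.] 237 ztop 0.039 topmid [ 0.473 -0.001] mean [ 0.472 -0.001] ext [0.039 0.039]
timer_mid 0.76 [244. 141.] 444 ztop 0.058 topmid [0.387 0.274] mean [0.386 0.273] ext [0.018 0.04 ]
dish_in 0.84 [169. 131.] 2214 ztop 0.013 topmid [0.569 0.324] mean [0.57  0.331] ext [0.137 0.136]
tray_in 0.75 [148. 252.] 1511 ztop 0.012 topmid [0.633 0.016] mean [0.632 0.015] ext [0.125 0.118]
coaster_top 0.71 [181. 372.] 1291 ztop 0.01 topmid [ 0.563 -0.288] mean [ 0.563 -0.288] ext [0.094 0.097]
jam_jar_mid 0.9 [175. 315.] 523 ztop 0.062 topmid [ 0.565 -0.147] mean [ 0.565 -0.147] ext [0.054 0.058]
egg_cup_mid 0.89 [172. 201.] 347 ztop 0.055 topmid [0.567 0.14 ] mean [0.566 0.141] ext [0.045 0.046]
```

View pics/scene0.png

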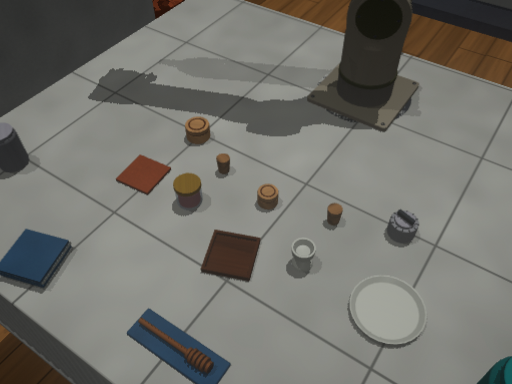

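View pics/top0.png

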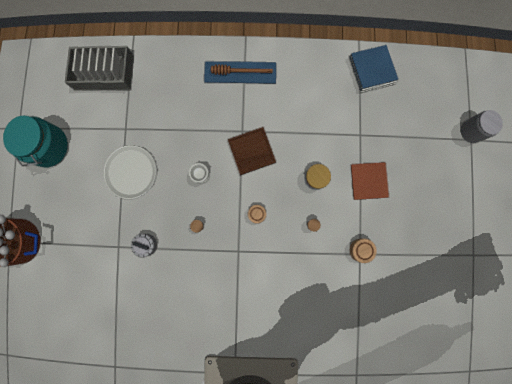

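The networks' reports match both pictures. In the scene view, the wide box is at (129,197), the corks at (163,223) and (214,333), the small box at (196,267) and the timer at (229,401). The two views agree within 3 mm, and the heights match the text. I'll start with the wide box.

Call:
{"api": "step_arm", "payload": {
  "increments": [
    [0.085,0.0167,0.0294,-0.006,0.045],
    [0.085,0.0167,0.0294,-0.006,0.045],
    [0.085,0.0167,0.0294,-0.006,0.045],
    [0.085,0.0167,0.0294,-0.006,0.045],
    [0.085,0.0167,0.0294,-0.006,0.045],
    [0.085,0.0167,0.0294,-0.006,0.045],
    [0.085,0.0167,0.0294,-0.006,0.045],
    [0.085,0.0167,0.0294,-0.006,0.045],
    [0.085,0.0167,0.0294,-0.006,0.045],
    [0.085,0.0167,0.0294,-0.006,0.045],
    [0.085,0.0167,0.0294,-0.006,0.045],
    [0.085,0,0,0,0]
  ],
  "force": 40
}}

```text
clock: 2.0
position: [0.392, -0.2607, 0.1647]
ee_rot: [0.646, 0.289, -0.645, 0.288]
ft_force: [-0.2, 1.0, -0.4]
grip_width: 0.994
```

```bash
cat >> h.py <<'E'
def find(p,q,n=1,band=.004):
    for d in regions_of(p,q)[:n]:
        r,c=np.where(d['region']&(p['range_z']>0))
        if len(r)<10: continue
        w=world(p,r,c);zt=np.percentile(w[:,2],95);top=w[np.abs(w[:,2]-zt)<band]
        print(q,round(d['p'],2),np.round(d['centre']),len(r),'ztop',zt.round(3),'mid',((top.min(0)+top.max(0))/2).round(4)[:2],'mean',top.mean(0).round(4)[:2],'ext',np.ptp(top,axis=0).round(3)[:2])
def obs():
    o=monitor.get_obs();x,y,z,w=o['ee_rot']
    print('t',round(o['clock'],2),'pos',o['position'].round(4),'jaw',round(np.degrees(np.arctan2(1-2*(x*x+z*z),2*(x*y-z*w))),1),'F',o['ft_force'].round(1),'grip',round(o['grip_width'],3),'q',o['joint_pos'].round(2))
E
python3 - <<'E'
from h import *
obs();p=camera('wrist');save(p,'w1.png')
for q in['wide_box_mid','coaster_top','cork_a_mid']:find(p,q)
E
```

```text
t 2.0 pos [ 0.392  -0.2607  0.1647] jaw -41.8 F [-0.2  1.  -0.4] grip 0.994 q [ 0.87  0.07 -0.39  1.92  0.03  1.16 -0.26]
wide_box_mid 0.72 [192. 260.] 2734 ztop 0.042 mid [ 0.3887 -0.2677] mean [ 0.3895 -0.2667] ext [0.059 0.059]
coaster_top 0.88 [ 95. 396.] 7729 ztop 0.009 mid [ 0.5644 -0.2892] mean [ 0.5646 -0.2875] ext [0.098 0.099]
```

View pics/w1.png

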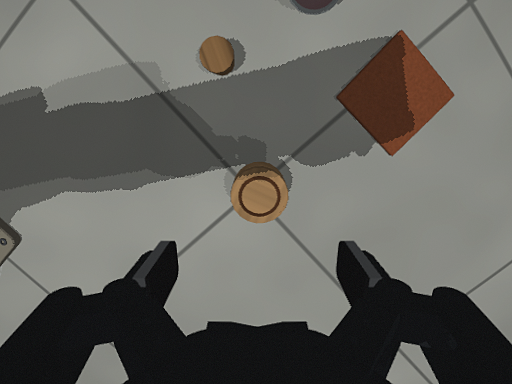

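The wrist picture shows the wide box at (192,260), midway between the fingers. It matches the earlier position to 1 mm, and the coaster is at (95,396). I'll descend after correcting the small offset.

Call:
{"api": "step_arm", "payload": {
  "increments": [
    [0.085,-0.003,-0.006,-0.03,0],
    [0.085,0,0,-0.03,0],
    [0.085,0,0,-0.03,0],
    [0.085,0,0,0,0],
    [0.085,0,0,0,0]
  ]
}}

```text
clock: 2.62
position: [0.385, -0.2733, 0.0749]
ee_rot: [-0.647, -0.285, 0.648, -0.284]
ft_force: [0.5, 0.2, 1.2]
grip_width: 0.995
```

Call:
{"api": "step_arm", "payload": {
  "increments": [
    [0.085,0.0035,0.006,-0.02,0],
    [0.085,0,0,-0.02,0],
    [0.085,0,0,-0.015,0],
    [0.085,0,0,-0.012,0],
    [0.085,0,0,0,0],
    [0.04,0,0,0,0],
    [0.04,0,0,0,0],
    [0.04,0,0,0,0],
    [0.04,0,0,0,0],
    [0.04,0,0,0,0],
    [0.04,0,0,0,0],
    [0.04,0,0,0,0]
  ]
}}

```text
clock: 3.62
position: [0.3907, -0.2679, 0.0104]
ee_rot: [0.648, 0.284, -0.647, 0.286]
ft_force: [-1.3, 0.5, 7.7]
grip_width: 0.694
```

Call:
{"api": "step_arm", "payload": {
  "increments": [
    [0.04,0,0,0.02,0],
    [0.04,0,0,0.025,0],
    [0.04,0,0,0.025,0],
    [0.04,0.025,-0.003,0,0],
    [0.04,0.03,-0.004,0,0],
    [0.04,0.03,-0.004,0,0],
    [0.04,0.03,-0.004,0,0],
    [0.04,0.03,-0.004,0,0],
    [0.04,0.03,-0.003,0,0],
    [0.04,0,0,0,0],
    [0.04,0,0,0,0],
    [0.04,0,0,0,0]
  ]
}}

```text
clock: 4.62
position: [0.5642, -0.2891, 0.0789]
ee_rot: [-0.647, -0.285, 0.647, -0.285]
ft_force: [0.7, 0.1, -1.3]
grip_width: 0.689
```

```bash
python3 - <<'E'
from h import *
obs();p=camera('scene');save(p,'s1.png')
for q in['wide_box_mid','coaster_top']:find(p,q)
p=camera('top')
for q in['wide_box_mid','coaster_top']:find(p,q)
E
```

```text
t 4.62 pos [ 0.5642 -0.2891  0.0789] jaw -42.5 F [ 0.7  0.1 -1.3] grip 0.689 q [ 0.69  0.5  -0.38  1.59  0.2   1.09 -0.48]
wide_box_mid 0.85 [146. 139.] 748 ztop 0.112 mid [ 0.564  -0.2895] mean [ 0.5642 -0.2888] ext [0.057 0.059]
coaster_top 0.73 [174. 141.] 1138 ztop 0.011 mid [ 0.5652 -0.288 ] mean [ 0.5695 -0.286 ] ext [0.097 0.095]
wide_box_mid 0.45 [173. 372.] 134 ztop 0.11 mid [ 0.5688 -0.2706] mean [ 0.5716 -0.2695] ext [0.033 0.022]
coaster_top 0.98 [181. 364.] 634 ztop 0.01 mid [ 0.5628 -0.2876] mean [ 0.5624 -0.2704] ext [0.094 0.097]
```

View pics/s1.png

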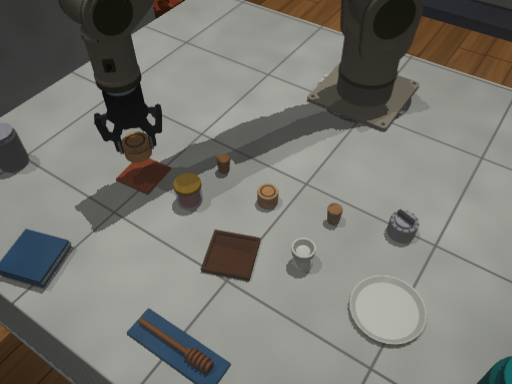

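The box is held level over the coaster at (146,139). Now I lower it.

Call:
{"api": "step_arm", "payload": {
  "increments": [
    [0.04,0,0,-0.02,0],
    [0.04,0,0,-0.02,0],
    [0.04,0,0,-0.012,0],
    [0.04,0,0,-0.006,0],
    [0.04,0,0,-0.002,0],
    [0.04,0,0,-0.001,0],
    [0.04,0,0,0,0]
  ]
}}

```text
clock: 5.5
position: [0.5649, -0.289, 0.0184]
ee_rot: [0.647, 0.285, -0.647, 0.285]
ft_force: [-1.9, 0.6, 2.6]
grip_width: 0.686
```

Call:
{"api": "step_arm", "payload": {
  "increments": [
    [0.085,0,0,0,0],
    [0.085,0,0,0,0],
    [0.085,0,0,0,0],
    [0.085,0,0,0,0],
    [0.085,0,0,0.02,0],
    [0.085,0,0,0.04,0],
    [0.085,0,0,0.04,0]
  ]
}}

```text
clock: 6.08
position: [0.5635, -0.2884, 0.1172]
ee_rot: [-0.646, -0.286, 0.648, -0.284]
ft_force: [1.8, -0.7, 0.9]
grip_width: 0.997
```

Call:
{"api": "step_arm", "payload": {
  "increments": [
    [0.085,-0.0092,0.0287,0,0.074],
    [0.085,-0.0092,0.0287,0,0.074],
    [0.085,-0.0092,0.0287,0,0.074],
    [0.085,-0.0092,0.0287,0,0.074],
    [0.085,-0.0092,0.0287,0,0.074],
    [0.085,-0.0092,0.0287,0,0.074],
    [0.085,-0.0092,0.0287,0,0.074],
    [0.085,-0.0092,0.0287,0,0.074],
    [0.085,-0.0092,0.0287,0,0.074],
    [0.085,-0.0092,0.0287,0,0.074],
    [0.085,0,0,0,0],
    [0.085,0,0,0,0]
  ]
}}

```text
clock: 7.08
position: [0.4724, -0.0006, 0.1177]
ee_rot: [0.5, 0.5, -0.499, 0.501]
ft_force: [0.4, -0.8, 0.3]
grip_width: 0.996
```

```bash
python3 - <<'E'
from h import *
obs()
for n in['wrist','top']:
    p=camera(n);print(n)
    for q in['small_box_mid','wide_box_mid','coaster_top','tray_in','jam_jar_mid']:find(p,q)
E
```

```text
t 7.08 pos [ 0.4724 -0.0006  0.1177] jaw 0.1 F [ 0.4 -0.8  0.3] grip 0.996 q [ 0.55  0.16 -0.69  1.96  0.11  1.06 -0.18]
wrist
small_box_mid 0.61 [203. 255.] 2272 ztop 0.038 mid [ 0.4719 -0.0036] mean [ 0.4719 -0.0026] ext [0.045 0.045]
tray_in 0.85 [174. 423.] 10402 ztop 0.013 mid [0.6315 0.0143] mean [0.6319 0.0177] ext [0.125 0.125]
jam_jar_mid 0.82 [312. 332.] 1020 ztop 0.044 mid [ 0.5465 -0.131 ] mean [ 0.5457 -0.1303] ext [0.014 0.015]
top
wide_box_mid 0.71 [178. 372.] 524 ztop 0.05 mid [ 0.5629 -0.2876] mean [ 0.5631 -0.2879] ext [0.055 0.06 ]
tray_in 0.95 [146. 251.] 1392 ztop 0.012 mid [0.6362 0.0177] mean [0.6402 0.0178] ext [0.108 0.115]
jam_jar_mid 0.57 [178. 317.] 574 ztop 0.062 mid [ 0.5657 -0.1472] mean [ 0.5657 -0.1467] ext [0.056 0.058]
```

Call:
{"api": "step_arm", "payload": {
  "increments": [
    [0.085,0,-0.002,-0.03,0],
    [0.085,0,0,-0.03,0],
    [0.085,0,0,-0.025,0],
    [0.085,0,0,-0.015,0],
    [0.085,0,0,-0.008,0],
    [0.03,0,0,0,0],
    [0.03,0,0,0,0],
    [0.03,0,0,0,0],
    [0.03,0,0,0,0],
    [0.03,0,0,0,0],
    [0.03,0,0,0,0],
    [0.03,0,0,0,0]
  ]
}}

```text
clock: 8.68
position: [0.4736, -0.0039, 0.0108]
ee_rot: [0.501, 0.499, -0.5, 0.5]
ft_force: [-1.5, 0.5, 7.2]
grip_width: 0.526
```

Call:
{"api": "step_arm", "payload": {
  "increments": [
    [0.03,0,0,0,0],
    [0.03,0,0,0.02,0],
    [0.03,0,0,0.03,0],
    [0.03,0,0,0.03,0],
    [0.03,0,0,0.03,0],
    [0.03,0,0,0.01,0],
    [0.03,0,0,0,0]
  ]
}}

```text
clock: 9.27
position: [0.4745, -0.004, 0.1326]
ee_rot: [0.501, 0.498, -0.499, 0.502]
ft_force: [1.2, -0.5, -1.5]
grip_width: 0.527
```

Call:
{"api": "step_arm", "payload": {
  "increments": [
    [0.03,0.009,-0.0285,0,0],
    [0.03,0.009,-0.0285,0,0],
    [0.03,0.009,-0.0285,0,0],
    [0.03,0.009,-0.0285,0,0],
    [0.03,0.009,-0.0285,0,0],
    [0.03,0.009,-0.0285,0,0],
    [0.03,0.009,-0.0285,0,0],
    [0.03,0.009,-0.0285,0,0],
    [0.03,0.009,-0.0285,0,0],
    [0.03,0.009,-0.0285,0,0],
    [0.03,0,0,0,0],
    [0.03,0,0,0,0]
  ]
}}

```text
clock: 10.27
position: [0.5618, -0.2905, 0.1275]
ee_rot: [-0.501, -0.5, 0.501, -0.498]
ft_force: [-0.3, 0.9, -0.6]
grip_width: 0.528
```

```bash
python3 - <<'E'
from h import *
obs();p=camera('scene');save(p,'s2.png')
for q in['small_box_mid','wide_box_mid']:find(p,q,2)
E
```

```text
t 10.27 pos [ 0.5618 -0.2905  0.1275] jaw -0.2 F [-0.3  0.9 -0.6] grip 0.528 q [ 0.78  0.47 -0.49  1.54  0.23  1.19  0.24]
small_box_mid 0.93 [127. 135.] 420 ztop 0.155 mid [ 0.562  -0.2893] mean [ 0.5603 -0.2873] ext [0.046 0.046]
wide_box_mid 0.95 [164. 144.] 666 ztop 0.051 mid [ 0.5665 -0.2898] mean [ 0.566  -0.2891] ext [0.057 0.058]
wide_box_mid 0.68 [214. 332.] 293 ztop 0.044 mid [0.4391 0.1408] mean [0.4397 0.1412] ext [0.032 0.031]
```

View pics/s2.png

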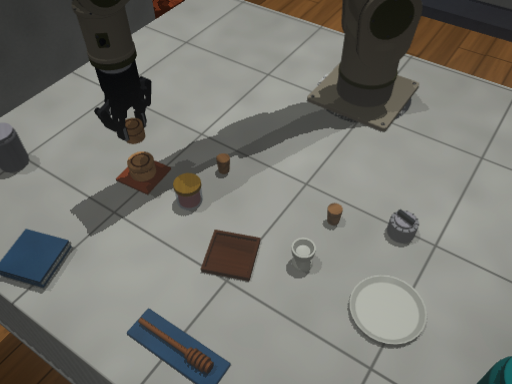

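The small box at (127,135) hangs about 4 mm off in x from the wide box below it. I'll nudge it and lower it.

Call:
{"api": "step_arm", "payload": {
  "increments": [
    [0.03,0.003,0,-0.02,0],
    [0.03,0,0,-0.02,0],
    [0.03,0,0,-0.015,0],
    [0.03,0,0,-0.008,0],
    [0.03,0,0,-0.003,0],
    [0.03,0,0,-0.002,0],
    [0.03,0,0,-0.001,0],
    [0.03,0,0,0,0],
    [0.03,0,0,0,0]
  ]
}}

```text
clock: 11.17
position: [0.566, -0.2891, 0.0612]
ee_rot: [0.5, 0.499, -0.5, 0.5]
ft_force: [0.7, 0.0, -0.9]
grip_width: 0.523
```

Call:
{"api": "step_arm", "payload": {
  "increments": [
    [0.03,0,0,-0.001,0],
    [0.03,0,0,-0.001,0],
    [0.03,0,0,0,0]
  ]
}}

```text
clock: 11.42
position: [0.5659, -0.2891, 0.0589]
ee_rot: [0.5, 0.499, -0.5, 0.5]
ft_force: [-0.6, -0.6, 2.8]
grip_width: 0.525
```

Contact; release and go to cork B (0.450, −0.143).

Call:
{"api": "step_arm", "payload": {
  "increments": [
    [0.085,0,0,0,0],
    [0.085,0,0,0,0],
    [0.085,0,0,0,0],
    [0.085,0,0,0,0],
    [0.085,0,0,0.02,0],
    [0.085,0,0,0.035,0],
    [0.085,0,0,0.02,0]
  ]
}}

```text
clock: 12.0
position: [0.5662, -0.289, 0.1359]
ee_rot: [0.501, 0.499, -0.5, 0.5]
ft_force: [0.6, -0.9, 0.9]
grip_width: 0.995
```

Call:
{"api": "step_arm", "payload": {
  "increments": [
    [0.085,-0.0232,0.0293,0,0],
    [0.085,-0.0232,0.0293,0,0],
    [0.085,-0.0232,0.0293,0,0],
    [0.085,-0.0232,0.0293,0,0],
    [0.085,-0.0232,0.0293,0,0],
    [0.085,0,0,0,0],
    [0.085,0,0,0,0]
  ]
}}

```text
clock: 12.58
position: [0.4489, -0.1415, 0.1337]
ee_rot: [0.499, 0.5, -0.5, 0.501]
ft_force: [0.9, -0.4, -1.0]
grip_width: 0.992
```

```bash
python3 - <<'E'
from h import *
obs()
for n in['wrist','scene']:
    p=camera(n);print(n);save(p,n+'3.png')
    for q in['cork_a_mid','small_box_mid','wide_box_mid','jam_jar_mid']:find(p,q,2)
E
```

```text
t 12.58 pos [ 0.4489 -0.1415  0.1337] jaw 0.1 F [ 0.9 -0.4 -1. ] grip 0.992 q [ 0.78  0.12 -0.6   1.95  0.08  1.09  0.15]
wrist
cork_a_mid 0.57 [308. 340.] 458 ztop 0.039 mid [ 0.5417 -0.2782] mean [ 0.5405 -0.2746] ext [0.014 0.024]
small_box_mid 0.83 [365. 396.] 257 ztop 0.086 mid [ 0.5812 -0.2896] mean [ 0.5812 -0.2903] ext [0.014 0.035]
wide_box_mid 0.88 [310. 338.] 477 ztop 0.04 mid [ 0.5406 -0.2756] mean [ 0.5399 -0.2748] ext [0.011 0.017]
jam_jar_mid 0.58 [202. 384.] 4833 ztop 0.061 mid [ 0.5653 -0.1495] mean [ 0.5646 -0.1481] ext [0.059 0.06 ]
scene
cork_a_mid 0.7 [214. 333.] 305 ztop 0.045 mid [0.4384 0.1405] mean [0.4389 0.1406] ext [0.032 0.03 ]
small_box_mid 0.77 [155. 139.] 461 ztop 0.087 mid [ 0.5673 -0.2898] mean [ 0.567  -0.2889] ext [0.045 0.046]
wide_box_mid 0.74 [171. 147.] 388 ztop 0.05 mid [ 0.5657 -0.2849] mean [ 0.5717 -0.276 ] ext [0.058 0.051]
jam_jar_mid 0.82 [191. 187.] 902 ztop 0.063 mid [ 0.566  -0.1499] mean [ 0.5672 -0.1492] ext [0.06 0.06]
```

View pics/scene3.png

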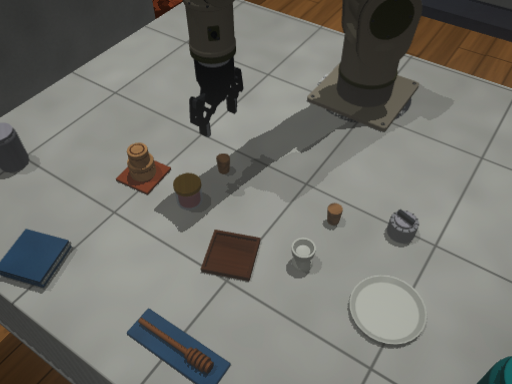

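The stack stands straight at (155,139), with the two boxes aligned to about 1 mm. The networks missed the near cork, so I'll take it from wrist depth.

```bash
cat >> h.py <<'E'
def depthfind(p,xy,lo=.03,hi=.06,rad=.04):
    r,c=np.where(p['range_z']>0);w=world(p,r,c)
    m=(np.hypot(*(w[:,:2]-xy).T)<rad)&(w[:,2]>lo)&(w[:,2]<hi);t=w[m]
    zt=np.percentile(t[:,2],90);t=t[abs(t[:,2]-zt)<.004]
    print('depth',len(t),'ztop',zt.round(4),'mid',((t.min(0)+t.max(0))/2).round(4),'ext',np.ptp(t,axis=0).round(3))
E
python3 - <<'E'
from h import *
depthfind(camera('wrist'),[.45,-.143])
E
```

```text
depth 916 ztop 0.0429 mid [ 0.4482 -0.1427  0.0416] ext [0.03  0.031 0.005]
```

Call:
{"api": "step_arm", "payload": {
  "increments": [
    [0.085,0,-0.001,-0.03,0],
    [0.085,0,0,-0.035,0],
    [0.085,0,0,-0.03,0],
    [0.085,0,0,-0.015,0],
    [0.085,0,0,-0.01,0],
    [0.02,0,0,0,0],
    [0.02,0,0,0,0],
    [0.02,0,0,0,0],
    [0.02,0,0,0,0],
    [0.02,0,0,0,0],
    [0.02,0,0,0,0],
    [0.02,0,0,0,0]
  ],
  "force": 25
}}

```text
clock: 14.13
position: [0.4503, -0.1438, 0.0144]
ee_rot: [0.5, 0.499, -0.5, 0.5]
ft_force: [-3.3, 0.4, 6.9]
grip_width: 0.35
```

Call:
{"api": "step_arm", "payload": {
  "increments": [
    [0.02,0,0,0,0],
    [0.02,0,0,0,0],
    [0.02,0,0,0.02,0],
    [0.02,0,0,0.03,0],
    [0.02,0,0,0.03,0],
    [0.02,0,0,0.03,0],
    [0.02,0,0,0,0]
  ]
}}

```text
clock: 14.72
position: [0.4527, -0.1441, 0.1292]
ee_rot: [0.501, 0.497, -0.499, 0.503]
ft_force: [0.9, -0.4, 0.0]
grip_width: 0.351
```

Call:
{"api": "step_arm", "payload": {
  "increments": [
    [0.02,0.008,0.0298,0,0],
    [0.02,0.008,0.0298,0,0],
    [0.02,0.008,0.0298,0,0],
    [0.02,0.008,0.0298,0,0],
    [0.02,0.008,0.0298,0,0],
    [0.02,0.008,0.0298,0,0],
    [0.02,0.008,0.0298,0,0],
    [0.02,0.008,0.0298,0,0],
    [0.02,0.008,0.0298,0,0],
    [0.02,0.008,0.0298,0,0],
    [0.02,0.008,0.0298,0,0],
    [0.02,0.008,0.0298,0,0]
  ]
}}

```text
clock: 15.72
position: [0.5459, 0.2155, 0.1233]
ee_rot: [0.5, 0.499, -0.5, 0.5]
ft_force: [0.3, 0.5, 0.8]
grip_width: 0.349
```

Call:
{"api": "step_arm", "payload": {
  "increments": [
    [0.02,0.008,0.0298,0,0],
    [0.02,0.008,0.0298,0,0],
    [0.02,0.008,0.0298,0,0],
    [0.02,0,0,0,0],
    [0.02,0,0,0,0]
  ]
}}

```text
clock: 16.13
position: [0.5688, 0.3059, 0.1229]
ee_rot: [0.5, 0.501, -0.499, 0.5]
ft_force: [0.5, -0.0, 0.0]
grip_width: 0.355
```

```bash
python3 - <<'E'
from h import *
obs();p=camera('scene');save(p,'s4.png')
for q in['cork_a_mid','dish_in']:find(p,q,2)
p=camera('wrist')
for q in['cork_a_mid','dish_in','timer_mid']:find(p,q,2)
E
```

```text
t 16.13 pos [0.5688 0.3059 0.1229] jaw 0.1 F [ 0.5 -0.   0. ] grip 0.355 q [-0.02  0.57 -0.75  1.5   0.4   1.23 -0.82]
cork_a_mid 0.68 [213. 333.] 251 ztop 0.044 mid [0.4394 0.1414] mean [0.4405 0.1415] ext [0.03  0.028]
dish_in 0.59 [310. 389.] 4136 ztop 0.012 mid [0.5704 0.3237] mean [0.5696 0.3284] ext [0.14  0.139]
cork_a_mid 0.64 [321. 140.] 30 ztop 0.018 mid [0.4344 0.1544] mean [0.4348 0.1545] ext [0.004 0.003]
dish_in 0.94 [164. 260.] 15824 ztop 0.013 mid [0.5701 0.3261] mean [0.5707 0.3347] ext [0.137 0.133]
timer_mid 0.81 [224.  73.] 3985 ztop 0.058 mid [0.387  0.2735] mean [0.3885 0.2745] ext [0.02 0.04]
```

View pics/s4.png

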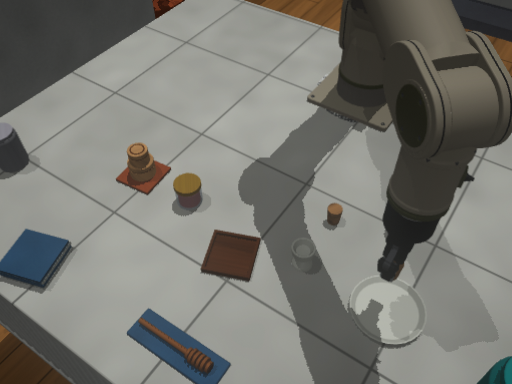

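Call:
{"api": "step_arm", "payload": {
  "increments": [
    [0.02,0.001,-0.001,-0.03,0],
    [0.02,0,0,-0.03,0],
    [0.02,0,0,-0.025,0],
    [0.02,0,0,-0.01,0],
    [0.02,0,0,-0.005,0],
    [0.02,0,0,-0.002,0],
    [0.02,0,0,-0.001,0],
    [0.02,0,0,0,0],
    [0.02,0,0,0,0]
  ]
}}

```text
clock: 17.23
position: [0.5712, 0.303, 0.0217]
ee_rot: [0.501, 0.499, -0.5, 0.5]
ft_force: [0.3, 0.9, -0.1]
grip_width: 0.345
```

Call:
{"api": "step_arm", "payload": {
  "increments": [
    [0.02,0,0,-0.001,0],
    [0.02,0,0,-0.001,0],
    [0.02,0,0,-0.001,0],
    [0.02,0,0,0,0]
  ]
}}

```text
clock: 17.57
position: [0.5712, 0.3035, 0.0195]
ee_rot: [0.501, 0.5, -0.499, 0.5]
ft_force: [-4.6, -1.6, 13.8]
grip_width: 0.348
```

Call:
{"api": "step_arm", "payload": {
  "increments": [
    [0.02,0,0,0.001,0],
    [0.05,0,0,0,0],
    [0.05,0,0,0,0],
    [0.05,0,0,0,0],
    [0.05,0,0,0.015,0],
    [0.05,0,0,0.03,0],
    [0.05,0,0,0.035,0],
    [0.085,0,0,0.02,0]
  ]
}}

```text
clock: 18.23
position: [0.5713, 0.3036, 0.1229]
ee_rot: [0.501, 0.5, -0.499, 0.5]
ft_force: [0.3, 0.9, 0.8]
grip_width: 0.71
```

Call:
{"api": "step_arm", "payload": {
  "increments": [
    [0.085,-0.022,-0.027,0,0],
    [0.085,-0.022,-0.027,0,0],
    [0.085,-0.022,-0.027,0,0],
    [0.085,-0.022,-0.027,0,0],
    [0.085,-0.022,-0.027,0,0],
    [0.085,-0.022,-0.027,0,0],
    [0.085,0,0,0,0],
    [0.085,0,0,0,0]
  ]
}}

```text
clock: 18.9
position: [0.4383, 0.1389, 0.1193]
ee_rot: [-0.501, -0.498, 0.501, -0.5]
ft_force: [-0.8, 0.9, 0.7]
grip_width: 1.0
```

```bash
python3 - <<'E'
from h import *
obs();p=camera('wrist');save(p,'w5.png')
for q in['cork_a_mid']:find(p,q,2)
depthfind(p,[.439,.141])
p=camera('scene')
for q in['cork_a_mid','egg_cup_mid']:find(p,q,2)
depthfind(p,[.571,.303])
E
```

```text
t 18.9 pos [0.4383 0.1389 0.1193] jaw -0.2 F [-0.8  0.9  0.7] grip 1.0 q [ 0.39  0.15 -0.84  1.98  0.13  1.07 -0.51]
cork_a_mid 0.88 [199. 260.] 1162 ztop 0.043 mid [0.4379 0.1417] mean [0.4381 0.1421] ext [0.03 0.03]
depth 1027 ztop 0.0429 mid [0.4379 0.1417 0.0415] ext [0.03  0.03  0.005]
cork_a_mid 0.72 [213. 332.] 244 ztop 0.044 mid [0.4398 0.1411] mean [0.4399 0.1409] ext [0.03  0.028]
egg_cup_mid 0.66 [251. 302.] 686 ztop 0.055 mid [0.5668 0.1397] mean [0.5659 0.1394] ext [0.048 0.047]
egg_cup_mid 0.41 [228. 401.] 866 ztop 0.057 mid [0.3874 0.2728] mean [0.3881 0.273 ] ext [0.021 0.039]
depth 212 ztop 0.0476 mid [0.5699 0.3035 0.0468] ext [0.031 0.03  0.006]
```

View pics/w5.png

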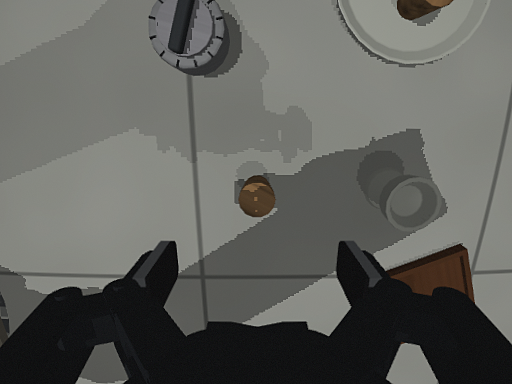

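The first cork stands in the dish, with its top at 47.6 mm as expected. Cork A sits at (199,258), between the fingers.

Call:
{"api": "step_arm", "payload": {
  "increments": [
    [0.085,0,0.002,-0.03,0],
    [0.085,0,0,-0.03,0],
    [0.085,0,0,-0.026,0],
    [0.085,0,0,-0.012,0],
    [0.085,0,0,-0.008,0],
    [0.02,0,0,0,0],
    [0.02,0,0,0,0],
    [0.02,0,0,0,0],
    [0.02,0,0,0,0],
    [0.02,0,0,0,0],
    [0.02,0,0,0,0],
    [0.02,0,0,0,0]
  ]
}}

```text
clock: 20.15
position: [0.4394, 0.1428, 0.0134]
ee_rot: [0.501, 0.499, -0.5, 0.5]
ft_force: [-1.3, -0.2, 6.4]
grip_width: 0.353
```

Call:
{"api": "step_arm", "payload": {
  "increments": [
    [0.02,0,0,0,0],
    [0.02,0,0,0,0],
    [0.02,0,0,0.02,0],
    [0.02,0,0,0.03,0],
    [0.02,0,0,0.03,0],
    [0.02,0,0,0.03,0],
    [0.02,0,0,0,0]
  ]
}}

```text
clock: 20.73
position: [0.4415, 0.1438, 0.1279]
ee_rot: [0.503, 0.498, -0.498, 0.502]
ft_force: [1.5, 0.4, -0.0]
grip_width: 0.35
```

Call:
{"api": "step_arm", "payload": {
  "increments": [
    [0.02,0.0164,0.0252,0,0],
    [0.02,0.0164,0.0252,0,0],
    [0.02,0.0164,0.0252,0,0],
    [0.02,0.0164,0.0252,0,0],
    [0.02,0.0164,0.0252,0,0],
    [0.02,0.0164,0.0252,0,0],
    [0.02,0.0164,0.0252,0,0],
    [0.02,0.0164,0.0252,0,0],
    [0.02,0,0,0,0],
    [0.02,0,0,0,0]
  ]
}}

```text
clock: 21.57
position: [0.5694, 0.3458, 0.1217]
ee_rot: [0.5, 0.501, -0.5, 0.5]
ft_force: [0.7, -0.2, -0.5]
grip_width: 0.351
```

Call:
{"api": "step_arm", "payload": {
  "increments": [
    [0.02,0,0,-0.03,0],
    [0.02,0,0,-0.025,0],
    [0.02,0,0,-0.015,0],
    [0.02,0,0,0,0],
    [0.02,0,0,0,0]
  ]
}}

```text
clock: 21.98
position: [0.5697, 0.3434, 0.0525]
ee_rot: [-0.5, -0.5, 0.501, -0.5]
ft_force: [0.9, -1.2, 0.3]
grip_width: 0.351
```

Call:
{"api": "step_arm", "payload": {
  "increments": [
    [0.02,0,0.001,-0.015,0],
    [0.02,0,0,-0.012,0],
    [0.02,0,0,-0.004,0],
    [0.02,0,0,-0.002,0],
    [0.02,0,0,-0.001,0],
    [0.02,0,0,0,0],
    [0.02,0,0,0,0]
  ]
}}

```text
clock: 22.57
position: [0.5701, 0.3454, 0.0188]
ee_rot: [0.501, 0.5, -0.5, 0.5]
ft_force: [-0.4, 0.1, 0.4]
grip_width: 0.35
```

Call:
{"api": "step_arm", "payload": {
  "increments": [
    [0.02,0,0,-0.001,0],
    [0.02,0,0,0,0],
    [0.02,0,0,0,0]
  ]
}}

```text
clock: 22.82
position: [0.5701, 0.3458, 0.0186]
ee_rot: [0.501, 0.5, -0.5, 0.5]
ft_force: [-2.2, -0.7, 7.9]
grip_width: 0.35
```

Call:
{"api": "step_arm", "payload": {
  "increments": [
    [0.05,0,0,0,0],
    [0.05,0,0,0,0],
    [0.05,0,0,0,0],
    [0.05,0,0,0.015,0],
    [0.05,0,0,0.03,0],
    [0.05,0,0,0.035,0],
    [0.085,0,0,0.03,0]
  ]
}}

```text
clock: 23.4
position: [0.5697, 0.3455, 0.1303]
ee_rot: [0.501, 0.5, -0.5, 0.5]
ft_force: [0.3, -0.4, 0.9]
grip_width: 0.709
```

Call:
{"api": "step_arm", "payload": {
  "increments": [
    [0.085,-0.03,-0.012,0,0],
    [0.085,-0.03,-0.012,0,0],
    [0.085,-0.03,-0.012,0,0],
    [0.085,-0.03,-0.012,0,0],
    [0.085,-0.03,-0.012,0,0],
    [0.085,-0.033,-0.012,0,0],
    [0.085,0,0,0,0],
    [0.085,0,0,0,0]
  ]
}}

```text
clock: 24.07
position: [0.3861, 0.2725, 0.1284]
ee_rot: [0.5, 0.499, -0.5, 0.501]
ft_force: [1.5, -0.3, 0.2]
grip_width: 0.997
```

```bash
python3 - <<'E'
from h import *
obs();p=camera('wrist');save(p,'w6.png')
find(p,'timer_mid');depthfind(p,[.387,.2735],.03,.048)
p=camera('top');save(p,'t6.png')
depthfind(p,[.570,.345],rad=.022);depthfind(p,[.570,.3035],rad=.022)
find(p,'cork_a_mid',3);find(p,'tray_in')
E
```

```text
t 24.07 pos [0.3861 0.2725 0.1284] jaw -0.0 F [ 1.5 -0.3  0.2] grip 0.997 q [ 0.17  0.19 -0.95  1.94  0.18  1.1  -0.85]
timer_mid 0.83 [196. 258.] 3506 ztop 0.058 mid [0.3863 0.2736] mean [0.3865 0.2746] ext [0.018 0.039]
depth 1242 ztop 0.0466 mid [0.3862 0.2734 0.0453] ext [0.041 0.042 0.005]
depth 115 ztop 0.0482 mid [0.567  0.3449 0.0475] ext [0.03  0.031 0.006]
depth 89 ztop 0.0486 mid [0.568  0.3045 0.0477] ext [0.025 0.03  0.006]
cork_a_mid 0.53 [170. 116.] 147 ztop 0.049 mid [0.5672 0.3443] mean [0.5663 0.3441] ext [0.026 0.03 ]
tray_in 0.78 [150. 250.] 1463 ztop 0.012 mid [0.6312 0.0151] mean [0.6316 0.0159] ext [0.122 0.116]
```

View pics/w6.png

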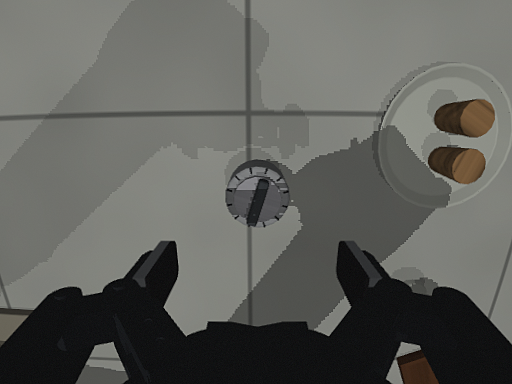

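Both corks stand at (118,465) and (165,457), and the timer at (196,258) is centred between the fingers.

Call:
{"api": "step_arm", "payload": {
  "increments": [
    [0.085,0,0.001,-0.03,0],
    [0.085,0,0,-0.03,0],
    [0.085,0,0,-0.03,0],
    [0.085,0,0,-0.02,0],
    [0.085,0,0,-0.01,0],
    [0.04,0,0,0,0],
    [0.04,0,0,0,0],
    [0.04,0,0,0,0],
    [0.04,0,0,0,0],
    [0.04,0,0,0,0],
    [0.04,0,0,0,0],
    [0.04,0,0,0,0]
  ],
  "force": 50
}}

```text
clock: 25.32
position: [0.3877, 0.2747, 0.0086]
ee_rot: [0.501, 0.499, -0.5, 0.5]
ft_force: [-0.8, -0.3, 7.9]
grip_width: 0.664
```

Call:
{"api": "step_arm", "payload": {
  "increments": [
    [0.04,0,0,0,0],
    [0.04,0,0,0.02,0],
    [0.04,0,0,0.03,0],
    [0.04,0,0,0.03,0],
    [0.04,0,0,0.03,0],
    [0.04,0,0,0,0],
    [0.04,0,0,0,0]
  ]
}}

```text
clock: 25.9
position: [0.3878, 0.2744, 0.1187]
ee_rot: [0.501, 0.499, -0.499, 0.5]
ft_force: [0.7, -0.7, -1.9]
grip_width: 0.665
```

Call:
{"api": "step_arm", "payload": {
  "increments": [
    [0.04,0.0224,-0.0235,0,0],
    [0.04,0.0224,-0.0235,0,0],
    [0.04,0.0224,-0.0235,0,0],
    [0.04,0.0224,-0.0235,0,0],
    [0.04,0.0224,-0.0235,0,0],
    [0.04,0.0224,-0.0235,0,0],
    [0.04,0.0224,-0.0235,0,0],
    [0.04,0.0224,-0.0235,0,0],
    [0.04,0.0224,-0.0235,0,0],
    [0.04,0.0224,-0.0235,0,0],
    [0.04,0.0224,-0.0235,0,0],
    [0.04,0,0,0,0]
  ]
}}

```text
clock: 26.9
position: [0.6355, 0.0081, 0.1145]
ee_rot: [-0.501, -0.497, 0.503, -0.498]
ft_force: [0.6, -1.4, -1.5]
grip_width: 0.664
```

Call:
{"api": "step_arm", "payload": {
  "increments": [
    [0.04,0,0,-0.025,0],
    [0.04,0,0,-0.02,0],
    [0.04,0,0,-0.01,0],
    [0.04,0,0,0,0],
    [0.04,0,0,0,0]
  ]
}}

```text
clock: 27.32
position: [0.6326, 0.0159, 0.0616]
ee_rot: [-0.5, -0.5, 0.501, -0.499]
ft_force: [-0.2, -0.0, -1.9]
grip_width: 0.663
```

```bash
python3 - <<'E'
from h import *
obs();p=camera('scene');save(p,'s7.png')
for q in['timer_mid','tray_in','egg_cup_mid']:find(p,q)
p=camera('wrist');find(p,'tray_in');find(p,'timer_mid')
E
```

```text
t 27.32 pos [0.6326 0.0159 0.0616] jaw -0.0 F [-0.2 -0.  -1.9] grip 0.663 q [ 0.42  0.59 -0.69  1.59  0.4   1.11 -0.37]
timer_mid 0.76 [235. 235.] 547 ztop 0.109 mid [0.6371 0.0266] mean [0.6374 0.0269] ext [0.01  0.014]
tray_in 0.56 [260. 236.] 1585 ztop 0.014 mid [0.6343 0.0213] mean [0.6466 0.0271] ext [0.124 0.109]
egg_cup_mid 0.8 [253. 302.] 738 ztop 0.055 mid [0.5662 0.1392] mean [0.5671 0.1388] ext [0.049 0.047]
tray_in 0.79 [185. 258.] 8564 ztop 0.013 mid [0.6314 0.0346] mean [0.6302 0.0424] ext [0.122 0.085]
timer_mid 0.73 [265. 259.] 11976 ztop 0.113 mid [0.6345 0.0178] mean [0.6349 0.02  ] ext [0.017 0.033]
```

View pics/s7.png

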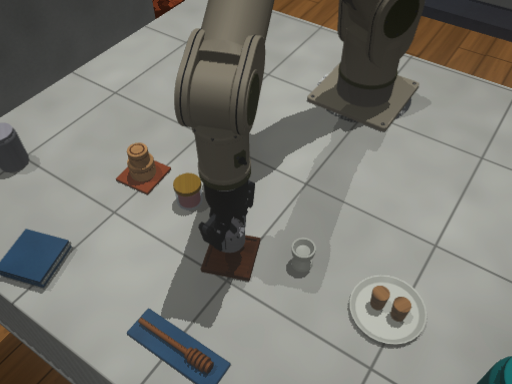

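The timer hangs over the tray at (235,235), and both corks stand in the dish at (297,380) and (307,402). Now I lower it.

Call:
{"api": "step_arm", "payload": {
  "increments": [
    [0.04,0,0,-0.02,0],
    [0.04,0,0,-0.015,0],
    [0.04,0,0,-0.006,0],
    [0.04,0,0,-0.003,0],
    [0.04,0,0,-0.001,0],
    [0.04,0,0,0,0],
    [0.04,0,0,0,0]
  ]
}}

```text
clock: 28.25
position: [0.6336, 0.0158, 0.018]
ee_rot: [0.501, 0.5, -0.5, 0.5]
ft_force: [0.9, 0.3, -2.2]
grip_width: 0.662
```

Call:
{"api": "step_arm", "payload": {
  "increments": [
    [0.04,0,0,-0.001,0],
    [0.04,0,0,0,0],
    [0.04,0,0,0,0]
  ]
}}

```text
clock: 28.5
position: [0.6333, 0.0157, 0.0166]
ee_rot: [0.5, 0.5, -0.5, 0.5]
ft_force: [-0.2, -0.4, -2.1]
grip_width: 0.667
```

Call:
{"api": "step_arm", "payload": {
  "increments": [
    [0.04,0,0,-0.001,0],
    [0.04,0,0,0,0],
    [0.04,0,0,-0.001,0],
    [0.04,0,0,0,0]
  ]
}}

```text
clock: 28.83
position: [0.6333, 0.0156, 0.0147]
ee_rot: [0.5, 0.5, -0.5, 0.5]
ft_force: [-2.5, -0.5, 2.5]
grip_width: 0.665
```

Contact; release slowly and retreat up.

Call:
{"api": "step_arm", "payload": {
  "increments": [
    [0.07,0,0,0,0],
    [0.07,0,0,0,0],
    [0.085,0,0,0,0],
    [0.085,0,0,0,0],
    [0.085,0,0,0.02,0],
    [0.085,0,0,0.04,0],
    [0.085,0,0,0.04,0],
    [0.085,0,0,0.04,0],
    [0.085,-0.02,-0.02,0.03,0],
    [0.085,-0.03,0,0,0],
    [0.085,-0.03,0,0,0],
    [0.085,-0.03,0,0,0]
  ]
}}

```text
clock: 29.83
position: [0.5222, -0.0044, 0.1845]
ee_rot: [0.501, 0.499, -0.5, 0.5]
ft_force: [-0.2, -0.7, 1.6]
grip_width: 0.994
```

Call:
{"api": "step_arm", "payload": {
  "increments": [
    [0.085,-0.03,0,0.02,0],
    [0.085,-0.03,0,0.02,0],
    [0.085,0,0,0,0],
    [0.085,0,0,0,0]
  ]
}}

```text
clock: 30.17
position: [0.4632, -0.0048, 0.2259]
ee_rot: [0.501, 0.498, -0.5, 0.501]
ft_force: [-0.2, -0.4, -0.1]
grip_width: 0.994
```

```bash
python3 - <<'E'
from h import *
obs()
p=camera('scene');save(p,'s8.png')
for q in['timer_mid','tray_in','small_box_mid','wide_box_mid','coaster_top','dish_in','jam_jar_mid','egg_cup_mid']:find(p,q)
depthfind(p,[.570,.345],rad=.022);depthfind(p,[.570,.3035],rad=.022)
p=camera('top')
for q in['timer_mid','tray_in','small_box_mid','jam_jar_mid','egg_cup_mid']:find(p,q)
E
```

```text
t 30.17 pos [ 0.4632 -0.0048  0.2259] jaw -0.1 F [-0.2 -0.4 -0.1] grip 0.994 q [ 0.73  0.02 -0.81  1.84  0.02  1.28 -0.09]
timer_mid 0.97 [248. 230.] 871 ztop 0.064 mid [0.6336 0.0139] mean [0.6338 0.0141] ext [0.017 0.039]
tray_in 0.92 [266. 235.] 1416 ztop 0.014 mid [0.6327 0.0139] mean [0.6399 0.018 ] ext [0.128 0.124]
small_box_mid 0.56 [152. 135.] 411 ztop 0.087 mid [ 0.5674 -0.287 ] mean [ 0.5677 -0.287 ] ext [0.043 0.043]
wide_box_mid 0.67 [172. 144.] 443 ztop 0.05 mid [ 0.5658 -0.2856] mean [ 0.5728 -0.2783] ext [0.056 0.051]
coaster_top 0.83 [181. 142.] 776 ztop 0.012 mid [ 0.5657 -0.2872] mean [ 0.5786 -0.2778] ext [0.097 0.093]
dish_in 0.76 [315. 387.] 3321 ztop 0.012 mid [0.5698 0.3236] mean [0.5639 0.3271] ext [0.14  0.139]
jam_jar_mid 0.58 [190. 188.] 820 ztop 0.063 mid [ 0.5674 -0.1484] mean [ 0.5673 -0.1483] ext [0.058 0.058]
egg_cup_mid 0.83 [253. 302.] 630 ztop 0.055 mid [0.5673 0.14  ] mean [0.567  0.1397] ext [0.047 0.045]
depth 226 ztop 0.0475 mid [0.5707 0.3435 0.0468] ext [0.031 0.03  0.006]
depth 208 ztop 0.0476 mid [0.5702 0.3034 0.0472] ext [0.032 0.031 0.007]
timer_mid 0.73 [150. 251.] 454 ztop 0.064 mid [0.6331 0.0166] mean [0.6323 0.0166] ext [0.017 0.037]
tray_in 0.96 [138. 256.] 629 ztop 0.013 mid [0.6475 0.0165] mean [0.6576 0.016 ] ext [0.09  0.113]
small_box_mid 0.87 [179. 377.] 357 ztop 0.086 mid [ 0.5643 -0.2874] mean [ 0.5647 -0.2871] ext [0.041 0.046]
jam_jar_mid 0.64 [175. 315.] 543 ztop 0.062 mid [ 0.5656 -0.1472] mean [ 0.5659 -0.1465] ext [0.056 0.058]
egg_cup_mid 0.65 [170. 201.] 326 ztop 0.055 mid [0.5667 0.1416] mean [0.5673 0.1436] ext [0.045 0.044]
```

View pics/s8.png

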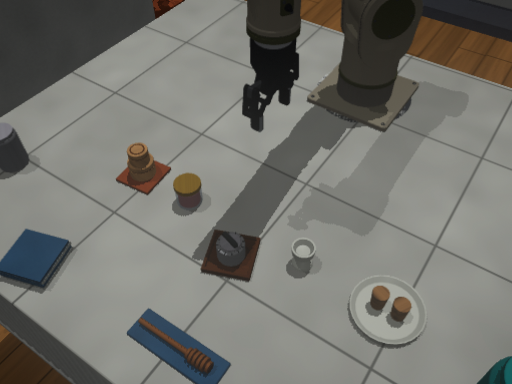

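Everything is in place: the timer in the tray at (248,230), the stack on the coaster at (155,140), and the corks in the dish at (297,380) and (307,402). The jar and egg cup have not moved.

```bash
python3 -c "
from h import *
print(ticket.hand_in())"
```

```text
the job is handed in; nothing more can be done
None
```

The sorting is done and handed in at about 30 s on the robot's clock, well inside the 134 s limit. The hand-in gives no verdict, so these are my own last camera checks:

- **Spice boxes:** the wide box is about 2 mm from the coaster's centre, with its top at 50 mm. The small box is about 2 mm from the wide box's axis, with its top at 86–87 mm.
- **Corks:** both stand on the dish floor about 20 mm either side of its centre, with their tops at 47.5 mm.
- **Egg timer:** it stands flat within about 2 mm of the tray's centre, with its top at 64 mm.
- **Bystanders:** the jam jar and egg cup are where they started, to within the 2 mm the cameras can measure.
- **Gripper:** it is open, and its tip hangs clear at 0.23 m.

Two readings disagreed, neither in a way that mattered:

- **Partly hidden views:** where something was partly hidden, its position came out several mm to 2 cm off, for example the tray in the last top view. I relied on the unobstructed views for those.
- **Missed cork:** the trained network did not find one cork in the wrist picture, so I located it from the depth image.

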